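# Load a collet wash and open the degreaser's safety cap

## Robot

A 6-joint arm with a two-finger parallel gripper is mounted at the origin on a cart in front of the work surface, level with it; the furniture and walls round the work are solid. World frame = base frame: x ahead of the robot, y to its left, z up, the work surface at z = 0. Lengths are in m, angles in degrees, forces in N, time in s.
With the tool pointing down it reaches from about 0.375 to 0.9 m from the base axis. Payload 3.1 kg.
Tool frame: the origin (TCP) lies on the centre line of the jaws, within the pads' length; the fingertips stand 17 mm ahead of it and the grasp point (between the pads) lies 2 mm behind it; z points along the fingers, y is the line along which they close (so a half turn about z gives the same grasp; the last joint's range is limited). The gripper opens to 87 mm and grips with 3 to 60 N. Pads are 19 mm wide; open, the fingers measure 117 mm over their backs; the gripper's body (75 mm by 190 mm) begins 51 mm behind the grasp point.
Start: joints at [55.663, 30.224, 82.088, -0, 67.689, -10.227], TCP at [0.255, 0.57, 0.24] pointing down, gripper open.
Joint ranges: [-176.69, 176.69], [-43.24, 126.21], [12.49, 139.97], [-82, 262], [0, 151.66], [-163.58, 163.58]. Speed limits (degrees/s): [159.86, 159.86, 180, 180, 180, 180].

## Interface

Orientations are given as a 3x3 rotation matrix whose columns are the frame's x, y, z axes.
In Python, from rig import bot, imaging, finder gives the robot as it stands. The module is installed in compiled form; this text tells all that it offers.
- The arm moves only by the tool play_rows, never from a script. Its argument "motion" is a list that holds one entry, the list of rows, each a list of 6 numbers: the shift along the tool's x, y, z in parts of the range, where 1.0 means 0.8 m, then the turn, a rotation vector about the tool's x, y, z in normalised numbers (1 is 90 degrees). In form: [[[dx, dy, dz, wx, wy, wz], ...]]. A call has 1 to 8 rows; each row is the pose to reach, as a shift and turn from the pose commanded when the call began, along the tool's axes at that moment; what a row does not reach only later rows make up. A row lasts 1/12 s, in which the tool goes at most 41.7 mm and 7.16 degrees, less where a joint would pass 70% of its speed; a pose out of reach is approached as far as the arm can. A shift or turn number past 1, either way, is cut back to 1. A call with a gripper value outside its range is refused whole. "fingers" is the finger opening in m, from 0 to 0.087, set as the call begins (left out, the last holds). The fingers move at their own pace and stop on an object; the grip force is fixed at half the most. Time passes only in rows, so rows that repeat a pose let the fingers close. It gives the time, the measured TCP pose, the force, the opening and the grip force at its end, in the units of the state.
- bot.read_state(): the state, without advancing time (a new reading comes with each control period).
- imaging.capture(name): name is "scene" or "top"; returns a dict with "frame" (480x640x3 uint8, red, green, blue), "camera_matrix" (3x3 intrinsics, pixels), "k1" (the pictures are not rectified: a ray, as slopes to the right and down, at radius r is drawn at 1 + k1 r^2 times it, then the intrinsics apply), "R" (3x3) and "t" (3): a world point X has camera coordinates R X + t. Camera axes: x right, y down, z forward; pixel columns grow to the right and rows downward; lengths in m; the calibration is good to about 2 mm. A picture is of the moment at which its call begins. There is no depth.
- bot.hand_in(): hands the job in; it is judged then, once.
Trained networks look in the newest picture that a camera, given by its name, has taken for a name from the list of things; names that differ only in an ending like _2 or _b are one class to them, and where a whole thing is asked for, a point or a joint stands for the part that bears it (a point fixed in the world has none). Each returns a list of dicts, best first, with "confidence" (0 to 1); they miss things now and then, are a little off and sometimes report something else, mostly with a low value. They report only what shows in the picture. A call takes as long as a camera call.
- finder.recognise(camera, name): "at" ([x, y, z] in m, in world coordinates, good to about 4 mm: the middle of the surface that is visible of it).
- finder.outline_of(camera, name): "pixels" (480x640 bool, what is visible of it).
The state is a dict: "time_s": time; "joint_positions": joint angles; "qvel": joint speeds; "tau": joint torques, N m; "position": TCP position; "tcp_rot": TCP orientation; "force": force on the tool from outside, world axes, zero at the start; "moment": the same for the moment, N m; "opening": opening from 0.0 (shut) to 1.0 (fully open); "grasp_force": force on a finger pad.
Only numpy, scipy, OpenCV 4.12 (cv2) and the standard library are available. Lean on these libraries where they do the work, as an engineer would, in place of code of your own. Each camera call takes 0.05 s, during which the arm holds its last target. There are 200 camera calls.

## Task

Get a collet wash ready: top up the steel wash tray so that it holds exactly three collets (one is in it already; leave the spare one standing where it is). Then open the degreaser jug: press its red push-and-turn safety cap down, twist it counter-clockwise until it is free, and lift it at least 5 cm clear. The program finishes while still holding the cap, level and still, over the open mouth of the jug; disturb nothing else on the trolley.

Things in the scene. Friction and masses are not known exactly. Their poses are not given: they have to be found in the camera images.
- wash_tray: loose open rectangular stainless tray, 120 mm along its x, 160 mm along its y, 34 mm high, wall and floor 3 mm, 0.8 kg. Origin: centre of its underside. One collet stands in it in its +y half; the -y half and the middle are empty.
- collet_a: the collet that is already in the tray: steel collet, a turned part standing on its narrow end, 27 mm across its wide upper head, 32 mm high, all four alike. Origin: centre of its underside, z up.
- collet_b: one of three collets standing on the trolley top, outside the tray: steel collet, a turned part standing on its narrow end, 27 mm across its wide upper head, 32 mm high, all four alike. Origin: centre of its underside, z up.
- collet_c: one of three collets standing on the trolley top, outside the tray: steel collet, a turned part standing on its narrow end, 27 mm across its wide upper head, 32 mm high, all four alike. Origin: centre of its underside, z up.
- collet_d: one of three collets standing on the trolley top, outside the tray: steel collet, a turned part standing on its narrow end, 27 mm across its wide upper head, 32 mm high, all four alike. Origin: centre of its underside, z up.
- jug: white degreaser jug with blue and yellow bands, body 93 mm across, clamped in a round grey foot 120 mm across that is fixed to the trolley; a loop handle on its +x side reaches 78 mm from the axis, under 110 mm height. Origin: centre of the foot's underside, on the jug's axis; z up. The white shoulder ends 113 mm up, below the cap; the neck is 35 mm across.
- jug_mouth (a point): centre of the rim of the jug's mouth, on its axis, 146.5 mm above the trolley top. Three bayonet lugs stand round the neck below it: the cap is free of them between 0.65 and 1.45 rad counter-clockwise (seen from above, positive about z) of its locked place; then comes an end stop. Aim at 1.05 rad, then lift straight up.
- cap: red round ribbed cap, two white arrows on top, 54 mm across, 34 mm high, about 57 g, loose, held by the bayonet. Origin: centre of its underside (open end), z up. Seated it stands 130 mm above the jug's origin (top at 164 mm), its x along the jug's x. Unpressed it turns only about 0.05 rad either way; pressed down more than 3.5 mm (5 mm is comfortable) it turns freely.
- cap_top (a point): centre of the cap's flat top, 34 mm above its origin. The cap can be gripped across its 54 mm anywhere round its side; it may turn up to 0.2 rad in the fingers as they settle.
- cap_seal (a joint): how far the sprung sealing disc inside the cap is pushed in, m: 0 with the cap seated, 0.0065 at the hard stop, -0.0007 when the cap is off. The spring pushes the cap up with about 4 N seated, 1.5 N more per mm pressed, 14 N at the stop. Let up before it is turned free, the cap locks again.
- chip_brush: bystander, not to be moved: brush with a wooden handle, 34 x 182 x 14 mm, lying flat. Origin: centre of its underside.
- marker: bystander, not to be moved: black and red marker pen, 16 x 138 x 16 mm, lying. Origin: centre of its underside.
- spanner_17: bystander, not to be moved: chrome combination spanner, 34 x 219 x 6 mm, lying flat. Origin: centre of its underside.

How it is judged (in metres and radians):
On the way, in this order (a step that is already met when the one before it is completed fails the run):
1. exactly three collets lie in the tray, let go and at rest, with the cap still seated (x of collet_a in the frame of wash_tray between -0.058 and 0.058 m and y of collet_a in the frame of wash_tray between -0.078 and 0.078 m and z of collet_a in the frame of wash_tray below 0.03 m and linear speed of collet_a below 0.03 m/s and contact force between collet_a and the fingers below 0.1 N and ((horizontal distance between collet_b and wash_tray above 0.08 m and distance of collet_b from where it was at the start of the episode below 0.05 m and contact force between each of collet_b, collet_c, collet_d and the fingers below 0.1 N and x of collet_c in the frame of wash_tray between -0.058 and 0.058 m and y of collet_c in the frame of wash_tray between -0.078 and 0.078 m and z of each of collet_c, collet_d in the frame of wash_tray below 0.03 m and linear speed of each of collet_c, collet_d below 0.03 m/s and x of collet_d in the frame of wash_tray between -0.058 and 0.058 m and y of collet_d in the frame of wash_tray between -0.078 and 0.078 m) or (horizontal distance between collet_c and wash_tray above 0.08 m and distance of collet_c from where it was at the start of the episode below 0.05 m and contact force between each of collet_c, collet_b, collet_d and the fingers below 0.1 N and x of collet_b in the frame of wash_tray between -0.058 and 0.058 m and y of collet_b in the frame of wash_tray between -0.078 and 0.078 m and z of each of collet_b, collet_d in the frame of wash_tray below 0.03 m and linear speed of each of collet_b, collet_d below 0.03 m/s and x of collet_d in the frame of wash_tray between -0.058 and 0.058 m and y of collet_d in the frame of wash_tray between -0.078 and 0.078 m) or (horizontal distance between collet_d and wash_tray above 0.08 m and distance of collet_d from where it was at the start of the episode below 0.05 m and contact force between each of collet_d, collet_b, collet_c and the fingers below 0.1 N and x of collet_b in the frame of wash_tray between -0.058 and 0.058 m and y of collet_b in the frame of wash_tray between -0.078 and 0.078 m and z of each of collet_b, collet_c in the frame of wash_tray below 0.03 m and linear speed of each of collet_b, collet_c below 0.03 m/s and x of collet_c in the frame of wash_tray between -0.058 and 0.058 m and y of collet_c in the frame of wash_tray between -0.078 and 0.078 m)) and z of cap in the frame of jug below 0.1325 m), for 0.2 s.
2. the cap is pressed at least 3 mm down on its spring, not yet turned (z of cap in the frame of jug below 0.127 m and angle between the x axis of cap and the x axis of jug, either way round below 0.35 rad), for 0.05 s.
3. the cap is turned free of the bayonet, at least 0.6 rad, still down on the neck (angle between the x axis of cap and the x axis of jug, either way round above 0.6 rad and z of cap in the frame of jug below 0.136 m), for 0.05 s.
At the end, for the whole second after the job is handed in: Three collets rest in the tray below its rim, let go; the spare is within 5 cm of its start. The fingers hold the cap (over 2 N), still (under 3 cm/s), level within 15 degrees, underside 33 mm or more above the mouth (50 mm above its seat), axes within 40 mm, not touching the jug (x of collet_a in the frame of wash_tray between -0.058 and 0.058 m and y of collet_a in the frame of wash_tray between -0.078 and 0.078 m and z of collet_a in the frame of wash_tray below 0.03 m and linear speed of each of collet_a, cap below 0.03 m/s and contact force between collet_a and the fingers below 0.1 N and ((horizontal distance between collet_b and wash_tray above 0.08 m and distance of collet_b from where it was at the start of the episode below 0.05 m and contact force between each of collet_b, collet_c, collet_d and the fingers below 0.1 N and x of collet_c in the frame of wash_tray between -0.058 and 0.058 m and y of collet_c in the frame of wash_tray between -0.078 and 0.078 m and z of each of collet_c, collet_d in the frame of wash_tray below 0.03 m and linear speed of each of collet_c, collet_d below 0.03 m/s and x of collet_d in the frame of wash_tray between -0.058 and 0.058 m and y of collet_d in the frame of wash_tray between -0.078 and 0.078 m) or (horizontal distance between collet_c and wash_tray above 0.08 m and distance of collet_c from where it was at the start of the episode below 0.05 m and contact force between each of collet_c, collet_b, collet_d and the fingers below 0.1 N and x of collet_b in the frame of wash_tray between -0.058 and 0.058 m and y of collet_b in the frame of wash_tray between -0.078 and 0.078 m and z of each of collet_b, collet_d in the frame of wash_tray below 0.03 m and linear speed of each of collet_b, collet_d below 0.03 m/s and x of collet_d in the frame of wash_tray between -0.058 and 0.058 m and y of collet_d in the frame of wash_tray between -0.078 and 0.078 m) or (horizontal distance between collet_d and wash_tray above 0.08 m and distance of collet_d from where it was at the start of the episode below 0.05 m and contact force between each of collet_d, collet_b, collet_c and the fingers below 0.1 N and x of collet_b in the frame of wash_tray between -0.058 and 0.058 m and y of collet_b in the frame of wash_tray between -0.078 and 0.078 m and z of each of collet_b, collet_c in the frame of wash_tray below 0.03 m and linear speed of each of collet_b, collet_c below 0.03 m/s and x of collet_c in the frame of wash_tray between -0.058 and 0.058 m and y of collet_c in the frame of wash_tray between -0.078 and 0.078 m)) and z of cap in the frame of jug above 0.18 m and horizontal distance between cap and jug_mouth below 0.04 m and angle between cap's own z axis and vertical below 0.26 rad and contact force between the fingers and cap above 2 N and contact force between cap and jug below 0.05 N); the arm keeps its last pose, push and grip.
It fails at once if the brush, the marker or the spanner is moved more than 3 cm (distance of any of chip_brush, marker, spanner_17 from where it was at the start of the episode above 0.03 m).
It also fails if it takes over 58 s, if anything falls off the work surface, if the arm or the gripper's body presses on something with over 40 N, if the wrist force passes 120 N, or if a joint passes its speed limit or range.

## Working session

There is one attempt and no reset: what is moved stays moved. The work goes in short steps, Python scripts to look and compute and a tool call to move; the robot and the scene stay as the last step left them, time stands still between calls to the robot, and variables do not carry over. Pictures are saved under pics/ and viewed, at most 10 in all, crops included, and the job is handed in when it is done.

Besides the shell and the picture viewer there is one more tool, called after "Request:" by a JSON object that holds its "fn" and its "kwargs", one argument or row to a line. play_rows: Moves the arm, as the interface text tells. Its arguments: {"type":"object","properties":{"motion":{"type":"array"},"fingers":{"type":"number"}},"required":["motion"]}

```bash
mkdir -p pics; python3 - <<'E'
from rig import bot, imaging, finder
import cv2, numpy as np
s=bot.read_state()
print(s['time_s'],s['position'],np.round(s['tcp_rot'],3).tolist(),s['opening'])
for c in('scene','top'):
    d=imaging.capture(c); cv2.imwrite(f'pics/{c}0.png',d['frame'][:,:,::-1])
    print(c,np.round(-d['R'].T@d['t'],3))
    for n in('wash_tray','collet_a','jug','cap','cap_top','chip_brush','marker','spanner_17'):
        for r in finder.recognise(c,n)[:6]: print(c,n,round(r['confidence'],2),np.round(r['at'],4))
E
```

```text
0.0 [0.25487732 0.56989475 0.23856763] [[-0.913, 0.408, -0.001], [0.408, 0.913, -0.002], [0.0, -0.002, -1.0]] 0.9979953335478009
scene [-0.125  0.542  0.516]
scene wash_tray 0.78 [ 0.4805 -0.1268  0.0122]
scene collet_a 0.57 [0.4522 0.2204 0.0257]
scene collet_a 0.53 [ 0.4938 -0.0748  0.0308]
scene collet_a 0.48 [0.6323 0.1469 0.0198]
scene collet_a 0.45 [0.4687 0.1164 0.023 ]
scene jug 0.84 [ 0.5019 -0.3203  0.0547]
scene cap 0.71 [ 0.5125 -0.3422  0.1499]
scene cap_top 0.8 [ 0.5102 -0.3341  0.1508]
scene cap_top 0.57 [ 0.4805 -0.1291  0.0115]
scene chip_brush 0.7 [ 0.3787 -0.1228  0.0113]
scene marker 0.64 [ 0.7075 -0.2303  0.0079]
scene spanner_17 0.71 [0.3482 0.1871 0.0025]
scene spanner_17 0.22 [ 0.497  -0.3233  0.0568]
top [ 0.373 -0.054  0.985]
top wash_tray 0.6 [ 0.4806 -0.1225  0.0029]
top collet_a 0.64 [0.4793 0.1134 0.0333]
top collet_a 0.45 [ 0.4996 -0.0775  0.037 ]
top jug 0.56 [ 0.5046 -0.3239  0.0811]
top cap 0.92 [ 0.5186 -0.3524  0.1609]
top chip_brush 0.58 [ 0.3739 -0.1321  0.0114]
top marker 0.88 [ 0.7134 -0.2323  0.0175]
top marker 0.55 [0.461  0.2157 0.0323]
top spanner_17 0.75 [0.3458 0.1747 0.0069]
top spanner_17 0.51 [ 0.7129 -0.2316  0.016 ]
```

View pics/top0.png

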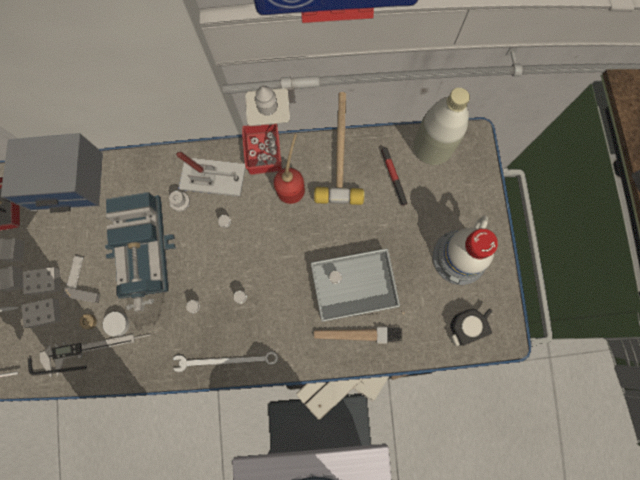

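View pics/scene0.png

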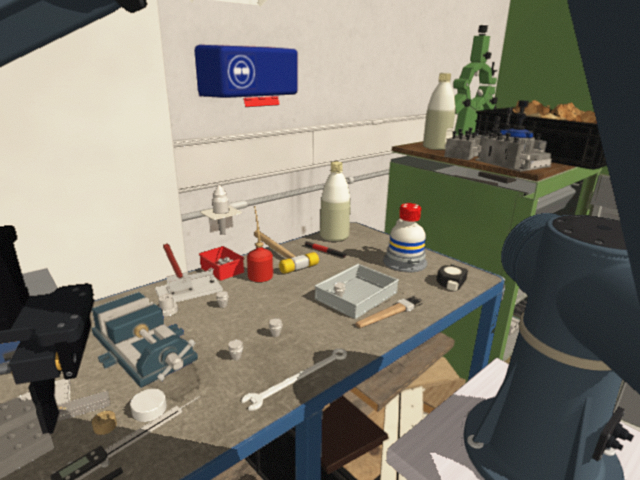

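The top view shows free collets at about (240,296), (192,306) and (224,220). The tray is at (355,283) with one collet at (336,274), and the red cap is at (481,243) on the jug. I'll fit simple models to the outlines in both views.

```bash
cat > h.py <<'E'
from rig import bot, imaging, finder
import cv2, numpy as np
from scipy.optimize import minimize
def proj(d,P):
    K=np.array(d['camera_matrix']);P=np.atleast_2d(np.array(P,float))
    return cv2.projectPoints(P.reshape(-1,1,3),cv2.Rodrigues(np.array(d['R']))[0],np.array(d['t'],float),K,np.array([d['k1'],0,0,0,0.]))[0].reshape(-1,2)
A=np.linspace(0,2*np.pi,40)
def rings(p,L): return np.vstack([np.c_[p[0]+r*np.cos(A),p[1]+r*np.sin(A),0*A+z] for r,z in L])
COL=[(.0135,.032),(.0135,.022),(.009,0)]; CAP=[(.027,.130),(.027,.164)]
def tray(p):
    c,s=np.cos(p[2]),np.sin(p[2])
    return np.array([[p[0]+c*x-s*y,p[1]+s*x+c*y,z] for x in(-.06,.06) for y in(-.08,.08) for z in(0,.034)])
def mask(d,P):
    m=np.zeros((1920,2560),np.uint8);cv2.fillConvexPoly(m,cv2.convexHull((proj(d,P)*4+1.5).astype(np.float32)).astype(np.int32),1);return m
def fit(obs,model,p0,step):
    """obs: list of (d, boolmask)"""
    big=[cv2.resize(o.astype(np.uint8),(2560,1920),interpolation=cv2.INTER_NEAREST) for _,o in obs]
    def cost(p):
        c=0
        for (d,_),b in zip(obs,big):
            m=mask(d,model(p)); c+=1-(m&b).sum()/max(1,(m|b).sum())
        return c/len(obs)
    sx=np.vstack([p0]+[np.array(p0)+np.eye(len(p0))[i]*step[i] for i in range(len(p0))])
    r=minimize(cost,p0,method='Nelder-Mead',options=dict(initial_simplex=sx,xatol=1e-4,fatol=1e-4,maxiter=150))
    return r.x,r.fun
def outlines(cam,name,d,at,tol=25):
    q=proj(d,at)[0];best=None
    for r in finder.outline_of(cam,name):
        m=np.array(r['pixels']);
        if m.sum()<10: continue
        y,x=np.nonzero(m);e=np.hypot(x.mean()-q[0],y.mean()-q[1])
        if e<tol and (best is None or e<best[0]): best=(e,m,r['confidence'])
    return best
E
cat > fit.py <<'E'
from h import *
import sys
D={c:imaging.capture(c) for c in('scene','top')}
T={'B':('collet_b',lambda p:rings(p,COL),[.475,.115],.02,12),'C':('collet_b',lambda p:rings(p,COL),[.455,.218],.02,12),'D':('collet_b',lambda p:rings(p,COL),[.632,.147],.02,12),
'A':('collet_b',lambda p:rings(p,[(r,z+.003) for r,z in COL]),[.497,-.077],.02,12),
'cap':('cap',lambda p:rings(p,CAP),[.515,-.35],.15,25),'tray':('wash_tray',tray,[.481,-.123,.1],.015,30)}
for k in sys.argv[1:] or T:
    n,mod,p0,z,tol=T[k]; obs=[]
    for c,d in D.items():
        b=outlines(c,n,d,[p0[0],p0[1],z],tol)
        if b: obs.append((c,d,b[1]))
    st=[.01,.01,.1][:len(p0)]
    for c,d,m in obs: print(k,c,m.sum(),*[np.round(v,4) for v in fit([(d,m)],mod,p0,st)])
    if len(obs)>1: print(k,'both',*[np.round(v,4) for v in fit([o[1:] for o in obs],mod,p0,st)])
E
python3 fit.py
```

```text
B scene 199 [0.4741 0.1149] 0.1366
B top 137 [0.4729 0.1161] 0.0982
B both [0.4729 0.1159] 0.1235
C scene 218 [0.4651 0.2121] 0.2
D scene 142 [0.6417 0.139 ] 0.2379
D top 109 [0.6386 0.142 ] 0.2805
D both [0.6386 0.1416] 0.2615
A scene 112 [ 0.5036 -0.0892] 0.326
A top 98 [ 0.4966 -0.0823] 0.3273
A both [ 0.498  -0.0835] 0.3356
cap scene 339 [ 0.5238 -0.3592] 0.0917
cap top 822 [ 0.5205 -0.3548] 0.0481
cap both [ 0.5209 -0.3553] 0.0837
tray scene 2644 [ 0.4817 -0.1255  0.099 ] 0.0715
tray top 4523 [ 0.4795 -0.1213  0.1012] 0.0528
tray both [ 0.4804 -0.1229  0.1012] 0.0757
```

```bash
cat > go.py <<'E'
from rig import bot
import numpy as np,sys
from scipy.spatial.transform import Rotation as Ro
# usage: go.py x y z heading_deg : shift+turn from current pose to a tool-down pose
x,y,z,h=map(float,sys.argv[1:5]);s=bot.read_state();R=np.array(s['tcp_rot'])
c,q=np.cos(np.radians(h)),np.sin(np.radians(h))
G=np.array([[-c*0+q,c,0],[-c,q,0],[0,0,-1.]])
if np.linalg.det(G)<0: G[:,0]*=-1
print(round(s['time_s'],2),np.round(s['position'],4),np.round(s['force'],1),round(s['opening']*.087,4),np.round(s['grasp_force'],1),'J1,6',np.round(np.array(s['joint_positions'])[[0,5]],1))
print('shift',np.round(R.T@(np.array([x,y,z])-s['position']),4),'turn',np.round(Ro.from_matrix(R.T@G).as_rotvec(degrees=True),2))
E
python3 go.py .464 .2125 .2 0
```

```text
1.6 [0.2553 0.5705 0.2395] [-0.2  0.2  0.2] 0.0871 0.0 J1,6 [ 55.7 -10.2]
shift [-0.3368 -0.2415  0.0396] turn [-0.    0.   65.89]
```

Careful with the scale: shifts go in shares of 0.8 m and turns go in shares of 90 degrees. That gives: -0.29 m / 0.8 = -0.3625, -0.26 m / 0.8 = -0.325, 56 degrees / 90 = 0.6222.

Request:
{"fn": "play_rows", "kwargs": {
  "motion": [
    [[-0.0525,-0.0375,0.0063,0,0,0.0778],[-0.105,-0.075,0.0125,0,0,0.1556],[-0.15,-0.11,0.0125,0,0,0.2333],[-0.1938,-0.1438,0.0125,0,0,0.3111],[-0.2375,-0.175,0.0188,0,0,0.3889],[-0.2813,-0.2063,0.025,0,0,0.4667],[-0.325,-0.2375,0.0375,0,0,0.5444],[-0.3625,-0.2625,0.0438,0,0,0.6222]]
  ],
  "fingers": 0.07
}}

```text
time_s: 2.27
position: [0.421, 0.2814, 0.2089]
tcp_rot: [[-0.166, 0.986, 0.001], [0.986, 0.166, 0.0], [0.0, 0.001, -1.0]]
force: [0.2, -0.0, -0.0]
opening: 0.808
grasp_force: 0.0
```

```bash
python3 go.py .464 .2125 .1 0
```

```text
2.27 [0.421  0.2814 0.2089] [ 0.2 -0.  -0. ] 0.0703 0.0 J1,6 [21.1 11.5]
shift [-0.0751  0.0308  0.1089] turn [ 0.05 -0.02  9.56]
```

In the tool's units: 0.109 m / 0.8 = 0.1363, -0.075 m / 0.8 = -0.0938, 9.6 degrees / 90 = 0.1067.

Request:
{"fn": "play_rows", "kwargs": {
  "motion": [
    [[-0.0438,0.0188,0,0,0,0.0556],[-0.0938,0.0388,0,0,0,0.1067],[-0.0938,0.0388,0.0438,0,0,0.1067],[-0.0938,0.0388,0.0875,0,0,0.1067],[-0.0938,0.0388,0.1363,0,0,0.1067],[-0.0938,0.0388,0.1363,0,0,0.1067],[-0.0938,0.0388,0.1363,0,0,0.1067],[-0.0938,0.0388,0.1363,0,0,0.1067]]
  ]
}}

```text
time_s: 2.93
position: [0.4648, 0.215, 0.1011]
tcp_rot: [[-0.005, 1.0, 0.002], [1.0, 0.005, 0.0], [0.0, 0.002, -1.0]]
force: [0.6, 0.2, 1.6]
opening: 0.8
grasp_force: 0.0
```

```bash
python3 fit.py C; python3 go.py .464 .2125 .026 0; python3 - <<'E'
from h import *
d=imaging.capture('top');print(proj(d,[[.464,.2125,.027],[.4729,.1159,.027]]));cv2.imwrite('pics/t1.png',cv2.resize(d['frame'][200:380,100:340,::-1],None,fx=3,fy=3,interpolation=cv2.INTER_CUBIC))
E
```

```text
C scene 228 [0.4642 0.2143] 0.1675
C top 123 [0.4624 0.214 ] 0.2369
C both [0.4625 0.2145] 0.2112
3.13 [0.4652 0.2152 0.1024] [ 0.6 -0.3  0.2] 0.07 0.0 J1,6 [12.3 12. ]
shift [-0.0028 -0.0017  0.0764] turn [ 0.31 -0.07  0.33]
[[193.99746097 305.16485179]
 [240.08732199 297.156667  ]]
```

View pics/t1.png

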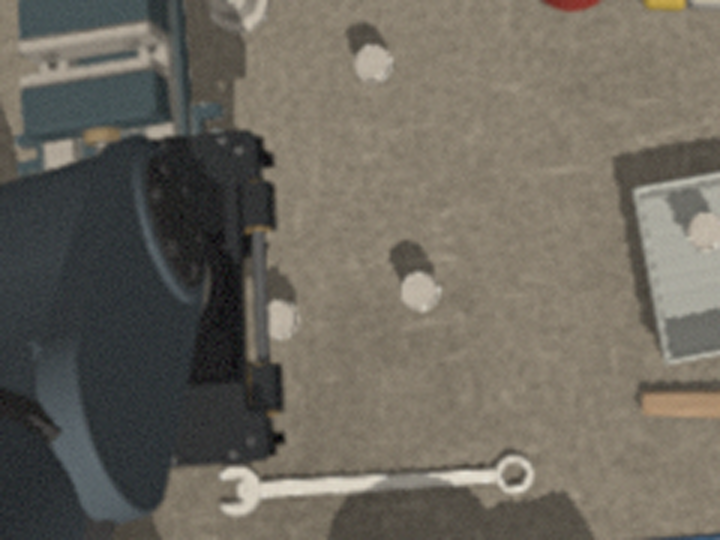

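```bash
python3 go.py .463 .2135 .028 -40
```

```text
3.18 [0.465  0.2151 0.1021] [ 0.4  0.3 -0. ] 0.07 0.0 J1,6 [12.3 12. ]
shift [-0.0017 -0.0023  0.0741] turn [ 0.24 -0.15 40.33]
```

In the tool's units: 0.04 m / 0.8 = 0.05, 0.03 m / 0.8 = 0.0375, 40 degrees / 90 = 0.4444.

Request:
{"fn": "play_rows", "kwargs": {
  "motion": [
    [[-0.0013,-0.0013,0,0,0,0.0778],[-0.0025,-0.0025,0,0,0,0.1556],[-0.0025,-0.0025,0,0,0,0.2333],[-0.0025,-0.0025,0,0,0,0.3111],[-0.0025,-0.0025,0,0,0,0.3889],[-0.0025,-0.0025,0.0125,0,0,0.4444],[-0.0025,-0.0025,0.0375,0,0,0.4444],[-0.0025,-0.0025,0.05,0,0,0.4444]]
  ],
  "fingers": 0.06
}}

```text
time_s: 3.85
position: [0.4621, 0.2128, 0.0601]
tcp_rot: [[0.639, 0.77, 0.002], [0.77, -0.639, 0.0], [0.001, 0.001, -1.0]]
force: [-0.4, 0.6, 0.9]
opening: 0.692
grasp_force: 0.0
```

```bash
python3 go.py .463 .2135 .028 -40; python3 - <<'E'
from h import *
d=imaging.capture('scene');cv2.imwrite('pics/s1.png',cv2.resize(d['frame'][220:420,60:360,::-1],None,fx=2.6,fy=2.6,interpolation=cv2.INTER_CUBIC))
E
```

```text
3.85 [0.4621 0.2128 0.0601] [-0.4  0.6  0.9] 0.0602 0.0 J1,6 [12.1 51.8]
shift [0.0011 0.0002 0.0321] turn [ 0.07 -0.08  0.32]
```

View pics/s1.png

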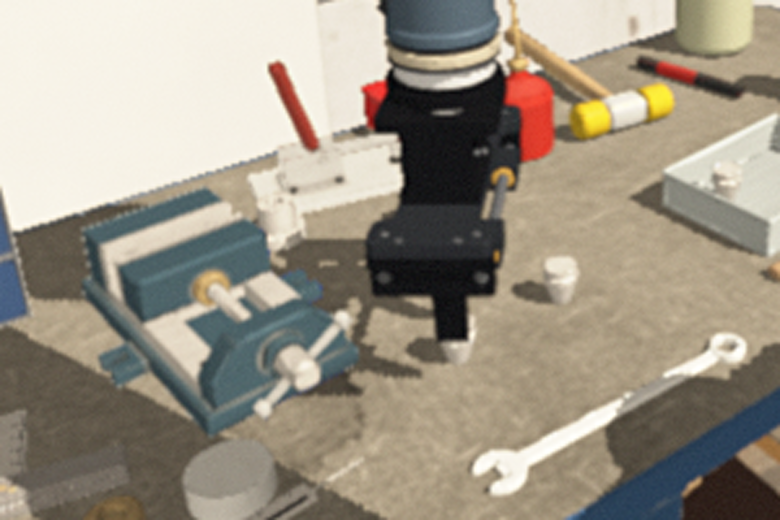

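The hand is over collet C at crop (457,345) and clear of the vise, whose handle is at crop (340,325). I'll descend and grip.

In the tool's units: 0.033 m / 0.8 = 0.0413, 0.022 m / 0.8 = 0.0275.

Request:
{"fn": "play_rows", "kwargs": {
  "motion": [
    [[0.0013,0,0.0138,0,0,0],[0.0013,0,0.0275,0,0,0],[0.0013,0,0.0413,0,0,0],[0.0013,0,0.0413,0,0,0]]
  ]
}}

```text
time_s: 4.23
position: [0.4614, 0.213, 0.0249]
tcp_rot: [[0.639, 0.769, -0.003], [0.769, -0.639, -0.001], [-0.003, -0.002, -1.0]]
force: [0.6, 0.4, -0.7]
opening: 0.687
grasp_force: 0.0
```

Request:
{"fn": "play_rows", "kwargs": {
  "motion": [
    [[0,0,0,0,0,0],[0,0,0,0,0,0],[0,0,0,0,0,0],[0,0,0,0,0,0],[0,0,0,0,0,0],[0,0,0,0,0,0]]
  ],
  "fingers": 0.015
}}

```text
time_s: 4.73
position: [0.4626, 0.2133, 0.0271]
tcp_rot: [[0.639, 0.769, 0.001], [0.769, -0.639, 0.0], [0.001, 0.0, -1.0]]
force: [-0.3, -0.4, 0.6]
opening: 0.321
grasp_force: 0.0
```

```bash
python3 go.py .463 .2135 .13 0;python3 go.py .4804 -.1732 .13 5.8
```

```text
4.73 [0.4626 0.2133 0.0271] [-0.3 -0.4  0.6] 0.0279 0.0 J1,6 [12.2 51.9]
shift [ 0.0004  0.0002 -0.1029] turn [ 3.000e-02 -2.000e-02 -3.971e+01]
4.73 [0.4626 0.2133 0.0271] [-0.3 -0.4  0.6] 0.0279 0.0 J1,6 [12.2 51.9]
shift [-0.2859  0.2607 -0.103 ] turn [ 3.000e-02 -2.000e-02 -4.551e+01]
```

In the tool's units: -0.103 m / 0.8 = -0.1288, -0.07 m / 0.8 = -0.0875, -9 degrees / 90 = -0.1.

Request:
{"fn": "play_rows", "kwargs": {
  "motion": [
    [[0,0,0,0,0,0],[0,0,0,0,0,0],[0,0,0,0,0,0],[0,0,-0.0375,0,0,0],[0,0,-0.0875,0,0,0],[0,0,-0.1288,0,0,0],[-0.025,0.0225,-0.1288,0,0,-0.0444],[-0.06,0.0538,-0.1288,0,0,-0.1]]
  ]
}}

```text
time_s: 5.4
position: [0.4666, 0.1504, 0.1321]
tcp_rot: [[0.503, 0.864, 0.007], [0.864, -0.503, 0.001], [0.004, 0.005, -1.0]]
force: [1.2, -0.3, -1.4]
opening: 0.293
grasp_force: 30.7
```

```bash
python3 go.py .4804 -.1732 .13 5.8
```

```text
5.4 [0.4666 0.1504 0.1321] [ 1.2 -0.3 -1.4] 0.0255 30.7 J1,6 [ 4.8 35. ]
shift [-0.2727  0.1748  0.0018] turn [  0.38  -0.15 -36.02]
```

Gripped, 25.5 mm at 30.7 N. I'll go to the tray.

In the tool's units: -0.268 m / 0.8 = -0.335, -0.238 m / 0.8 = -0.2975, -36 degrees / 90 = -0.4.

Request:
{"fn": "play_rows", "kwargs": {
  "motion": [
    [[-0.0425,0.0275,0,0,0,-0.0667],[-0.085,0.055,0,0,0,-0.1333],[-0.1275,0.0825,0,0,0,-0.2],[-0.17,0.11,0,0,0,-0.2667],[-0.2125,0.1375,0,0,0,-0.3333],[-0.255,0.165,0,0,0,-0.4],[-0.2975,0.1913,0,0,0,-0.4],[-0.335,0.215,0,0,0,-0.4]]
  ]
}}

```text
time_s: 6.07
position: [0.475, -0.1645, 0.1296]
tcp_rot: [[-0.093, 0.996, -0.001], [0.996, 0.093, 0.001], [0.001, -0.001, -1.0]]
force: [0.8, -0.1, -1.3]
opening: 0.295
grasp_force: 30.7
```

```bash
python3 go.py .4804 -.1732 .033 5.8
```

```text
6.07 [ 0.475  -0.1645  0.1296] [ 0.8 -0.1 -1.3] 0.0256 30.7 J1,6 [-31.9 -37.2]
shift [-0.0092  0.0047  0.0966] turn [-0.04 -0.04 -0.48]
```

In the tool's units: 0.097 m / 0.8 = 0.1213, 0.03 m / 0.8 = 0.0375.

Request:
{"fn": "play_rows", "kwargs": {
  "motion": [
    [[-0.0113,0.0063,0,0,0,0],[-0.0113,0.0063,0.0375,0,0,0],[-0.0113,0.0063,0.075,0,0,0],[-0.0113,0.0063,0.1063,0,0,0],[-0.0113,0.0063,0.1138,0,0,0],[-0.0113,0.0063,0.1188,0,0,0],[-0.0113,0.0063,0.1213,0,0,0],[-0.0113,0.0063,0.1213,0,0,0]]
  ]
}}

```text
time_s: 6.73
position: [0.4821, -0.1714, 0.0334]
tcp_rot: [[-0.093, 0.996, 0.001], [0.996, 0.093, -0.001], [-0.001, 0.001, -1.0]]
force: [0.7, -0.6, -0.7]
opening: 0.293
grasp_force: 30.7
```

```bash
python3 go.py .4804 -.1732 .031 5.8
```

```text
6.73 [ 0.4821 -0.1714  0.0334] [ 0.7 -0.6 -0.7] 0.0255 30.7 J1,6 [-32.1 -37.4]
shift [-0.0016 -0.0018  0.0024] turn [ 0.06  0.04 -0.48]
```

In the tool's units: 0.0025 m / 0.8 = 0.0031, 0.001 m / 0.8 = 0.0013.

Request:
{"fn": "play_rows", "kwargs": {
  "motion": [
    [[0,0,0.0013,0,0,0],[0,0,0.0025,0,0,0],[0,0,0.0031,0,0,0],[0,0,0.0031,0,0,0]]
  ]
}}

```text
time_s: 7.07
position: [0.4818, -0.1715, 0.0308]
tcp_rot: [[-0.092, 0.996, 0.001], [0.996, 0.092, -0.001], [-0.001, 0.001, -1.0]]
force: [0.2, -0.2, 0.2]
opening: 0.29
grasp_force: 30.7
```

In the tool's units: -0.1 m / 0.8 = -0.125, -0.085 m / 0.8 = -0.1063.

Request:
{"fn": "play_rows", "kwargs": {
  "motion": [
    [[0,0,0,0,0,0],[0,0,0,0,0,0],[0,0,0,0,0,0],[0,0,0,0,0,0],[0,0,-0.025,0,0,0],[0,0,-0.0625,0,0,0],[0,0,-0.1063,0,0,0],[0,0,-0.125,0,0,0]]
  ],
  "fingers": 0.055
}}

```text
time_s: 7.73
position: [0.4828, -0.1721, 0.1334]
tcp_rot: [[-0.092, 0.996, 0.004], [0.996, 0.092, -0.002], [-0.003, 0.004, -1.0]]
force: [0.2, -0.5, -1.7]
opening: 0.628
grasp_force: 0.0
```

```bash
python3 go.py .473 .116 .13 -20
```

```text
7.73 [ 0.4828 -0.1721  0.1334] [ 0.2 -0.5 -1.7] 0.0547 0.0 J1,6 [-32.1 -37.4]
shift [0.2878 0.0168 0.0027] turn [ 0.25  0.11 25.29]
```

In the tool's units: 0.287 m / 0.8 = 0.3588, 0.11 m / 0.8 = 0.1375.

Request:
{"fn": "play_rows", "kwargs": {
  "motion": [
    [[0.045,0.0025,0,0,0,0],[0.0913,0.005,0,0,0,0],[0.1375,0.0088,0,0,0,0],[0.1838,0.0113,0,0,0,0],[0.23,0.0138,0,0,0,0],[0.2763,0.0163,0,0,0,0],[0.3225,0.0188,0.0125,0,0,0],[0.3588,0.0213,0.0375,0,0,0]]
  ]
}}

```text
time_s: 8.4
position: [0.473, 0.1185, 0.1017]
tcp_rot: [[-0.093, 0.996, 0.005], [0.996, 0.093, 0.0], [-0.0, 0.005, -1.0]]
force: [1.9, 0.5, -0.5]
opening: 0.635
grasp_force: 0.0
```

```bash
python3 go.py .473 .116 .027 5; python3 fit.py B C D A tray
```

```text
8.4 [0.473  0.1185 0.1017] [ 1.9  0.5 -0.5] 0.0552 0.0 J1,6 [ 0.9 -4.5]
shift [-0.0024 -0.0006  0.0747] turn [0.29 0.   0.34]
B scene 169 [0.478  0.1122] 0.2518
B top 37 [0.477  0.1118] 0.7542
B both [0.4759 0.1125] 0.5057
D scene 146 [0.6382 0.1394] 0.2207
D top 131 [0.6376 0.1419] 0.1396
D both [0.637  0.1416] 0.1872
tray scene 2231 [ 0.4816 -0.1269  0.1021] 0.2037
tray top 4581 [ 0.4799 -0.1215  0.1028] 0.0907
tray both [ 0.4799 -0.1224  0.0967] 0.1577
```

In the tool's units: 0.075 m / 0.8 = 0.0938, 0.07 m / 0.8 = 0.0875.

Request:
{"fn": "play_rows", "kwargs": {
  "motion": [
    [[-0.0031,0,0.025,0,0,0],[-0.0031,0,0.05,0,0,0],[-0.0031,0,0.075,0,0,0],[-0.0031,0,0.0875,0,0,0],[-0.0031,0,0.0938,0,0,0],[-0.0031,0,0.0938,0,0,0]]
  ]
}}

```text
time_s: 9.5
position: [0.4718, 0.1133, 0.0245]
tcp_rot: [[-0.092, 0.996, -0.002], [0.996, 0.092, -0.0], [0.0, -0.002, -1.0]]
force: [0.7, 0.1, -0.5]
opening: 0.628
grasp_force: 0.0
```

Request:
{"fn": "play_rows", "kwargs": {
  "motion": [
    [[0,0,0,0,0,0],[0,0,0,0,0,0],[0,0,0,0,0,0],[0,0,0,0,0,0],[0,0,0,0,0,0],[0,0,0,0,0,0],[0,0,0,0,0,0]]
  ],
  "fingers": 0.015
}}

```text
time_s: 10.08
position: [0.4726, 0.1135, 0.0257]
tcp_rot: [[-0.092, 0.996, 0.001], [0.996, 0.092, 0.0], [-0.0, 0.001, -1.0]]
force: [-0.1, 0.3, 3.2]
opening: 0.292
grasp_force: 31.2
```

```bash
python3 go.py .4712 -.132 .13 5.5
```

```text
10.08 [0.4726 0.1135 0.0257] [-0.1  0.3  3.2] 0.0254 31.2 J1,6 [ 0.3 -5. ]
shift [-0.2444 -0.024  -0.1043] turn [ 0.07  0.01 -0.21]
```

In the tool's units: -0.19 m / 0.8 = -0.2375, -0.07 m / 0.8 = -0.0875.

Request:
{"fn": "play_rows", "kwargs": {
  "motion": [
    [[0,0,-0.0438,0,0,0],[0,0,-0.0875,0,0,0],[-0.0125,-0.0013,-0.13,0,0,0],[-0.06,-0.0063,-0.13,0,0,0],[-0.1075,-0.0113,-0.13,0,0,0],[-0.155,-0.015,-0.13,0,0,0],[-0.2025,-0.02,-0.13,0,0,0],[-0.2375,-0.0238,-0.13,0,0,0]]
  ]
}}

```text
time_s: 10.75
position: [0.4707, -0.0801, 0.1294]
tcp_rot: [[-0.091, 0.996, 0.001], [0.996, 0.091, -0.001], [-0.001, 0.001, -1.0]]
force: [0.2, -0.3, -0.4]
opening: 0.297
grasp_force: 31.2
```

```bash
python3 go.py .4712 -.132 .032 5.5
```

```text
10.75 [ 0.4707 -0.0801  0.1294] [ 0.2 -0.3 -0.4] 0.0258 31.2 J1,6 [-23.1 -28.3]
shift [-0.0517 -0.0043  0.0974] turn [ 0.03  0.05 -0.26]
```

In the tool's units: 0.096 m / 0.8 = 0.12, 0.05 m / 0.8 = 0.0625.

Request:
{"fn": "play_rows", "kwargs": {
  "motion": [
    [[-0.0375,-0.0025,0,0,0,0],[-0.065,-0.005,0,0,0,0],[-0.065,-0.005,0.0188,0,0,0],[-0.065,-0.005,0.0625,0,0,0],[-0.065,-0.005,0.1,0,0,0],[-0.065,-0.005,0.1125,0,0,0],[-0.065,-0.005,0.12,0,0,0],[-0.065,-0.005,0.12,0,0,0]]
  ]
}}

```text
time_s: 11.42
position: [0.471, -0.1292, 0.0325]
tcp_rot: [[-0.092, 0.996, -0.002], [0.996, 0.092, 0.001], [0.001, -0.002, -1.0]]
force: [-0.1, -1.1, -0.8]
opening: 0.29
grasp_force: 31.2
```

```bash
python3 go.py .4712 -.132 .0295 5.5
```

```text
11.42 [ 0.471  -0.1292  0.0325] [-0.1 -1.1 -0.8] 0.0253 31.2 J1,6 [-28.5 -33.8]
shift [-0.0028 -0.0001  0.003 ] turn [-0.11 -0.08 -0.2 ]
```

Request:
{"fn": "play_rows", "kwargs": {
  "motion": [
    [[-0.0025,0,0.0013,0,0,0],[-0.0025,0,0.0025,0,0,0],[-0.0025,0,0.0038,0,0,0],[-0.0025,0,0.0038,0,0,0]]
  ]
}}

```text
time_s: 11.75
position: [0.4724, -0.1318, 0.0311]
tcp_rot: [[-0.092, 0.996, 0.002], [0.996, 0.092, -0.001], [-0.001, 0.002, -1.0]]
force: [0.2, -0.8, -0.7]
opening: 0.288
grasp_force: 31.2
```

In the tool's units: -0.14 m / 0.8 = -0.175, -0.1 m / 0.8 = -0.125.

Request:
{"fn": "play_rows", "kwargs": {
  "motion": [
    [[0,0,0,0,0,0],[0,0,0,0,0,0],[0,0,0,0,0,0],[0,0,0,0,0,0],[0,0,-0.025,0,0,0],[0,0,-0.075,0,0,0],[0,0,-0.125,0,0,0],[0,0,-0.175,0,0,0]]
  ],
  "fingers": 0.055
}}

```text
time_s: 12.42
position: [0.471, -0.1312, 0.1714]
tcp_rot: [[-0.092, 0.996, -0.002], [0.996, 0.092, 0.001], [0.001, -0.002, -1.0]]
force: [0.8, -1.4, -1.0]
opening: 0.627
grasp_force: 0.0
```

In the tool's units: 0.19 m / 0.8 = 0.2375, 0.16 m / 0.8 = 0.2.

Request:
{"fn": "play_rows", "kwargs": {
  "motion": [
    [[0.0438,0,-0.025,0,0,0],[0.0875,0,-0.0625,0,0,0],[0.125,0,-0.1,0,0,0],[0.1625,0,-0.1,0,0,0],[0.2,0,-0.1,0,0,0],[0.2375,0,-0.1,0,0,0],[0.2375,0,-0.1,0,0,0]]
  ],
  "fingers": 0.08
}}

```text
time_s: 13.0
position: [0.4523, 0.0619, 0.2505]
tcp_rot: [[-0.097, 0.995, -0.001], [0.995, 0.097, 0.002], [0.002, -0.001, -1.0]]
force: [-0.7, 0.6, -1.4]
opening: 0.915
grasp_force: 0.0
```

```bash
python3 fit.py D tray cap; python3 go.py .521 -.355 .24 -40;  python3 - <<'E'
from h import *
for c in('top','scene'):
    d=imaging.capture(c);cv2.imwrite(f'pics/{c}2.png',d['frame'][:,:,::-1])
    for r in finder.recognise(c,'collet_a'): print(c,round(r['confidence'],2),np.round(r['at'],3))
E
```

```text
D scene 147 [0.6404 0.1386] 0.2145
tray scene 2176 [ 0.4825 -0.1255  0.125 ] 0.2258
tray top 4352 [ 0.4803 -0.1207  0.1063] 0.1104
tray both [ 0.4806 -0.1211  0.1023] 0.182
cap top 776 [ 0.5209 -0.3548] 0.0798
13.4 [0.4545 0.0565 0.2501] [0.6 0.7 0.2] 0.0802 0.0 J1,6 [ -6.9 -12.1]
shift [-0.4158  0.0291  0.0101] turn [-1.000e-02  1.000e-02  4.518e+01]
top 0.7 [ 0.498 -0.079  0.037]
scene 0.66 [ 0.494 -0.075  0.029]
scene 0.59 [ 0.474 -0.162  0.025]
scene 0.47 [ 0.47  -0.123  0.025]
scene 0.46 [0.631 0.15  0.023]
```

View pics/top2.png

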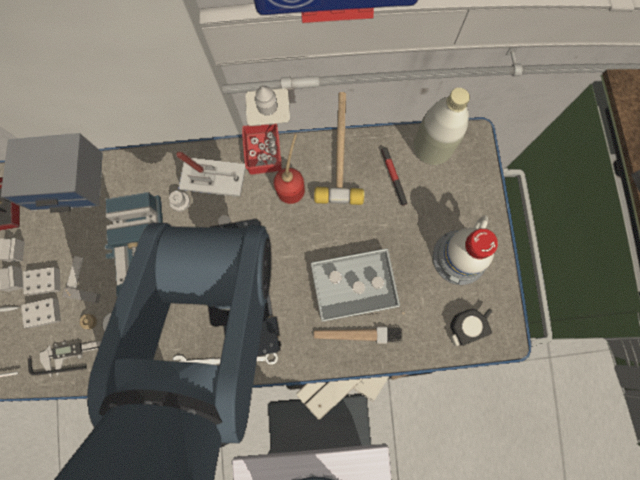

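The tray holds three collets, at (335,276), (358,286) and (376,282), and nothing else has moved. Next is the cap.

In the tool's units: -0.316 m / 0.8 = -0.395, -0.276 m / 0.8 = -0.345, 35 degrees / 90 = 0.3889.

Request:
{"fn": "play_rows", "kwargs": {
  "motion": [
    [[-0.045,0.0038,0,0,0,0.0556],[-0.095,0.0075,0,0,0,0.1111],[-0.145,0.0113,0,0,0,0.1667],[-0.195,0.015,0,0,0,0.2222],[-0.245,0.0188,0,0,0,0.2778],[-0.295,0.0225,0,0,0,0.3333],[-0.345,0.0263,0,0,0,0.3889],[-0.395,0.03,0,0,0,0.3889]]
  ],
  "fingers": 0.08
}}

```text
time_s: 14.27
position: [0.5072, -0.2571, 0.2502]
tcp_rot: [[0.499, 0.867, 0.0], [0.867, -0.499, 0.0], [0.0, -0.0, -1.0]]
force: [1.3, -0.0, -0.2]
opening: 0.922
grasp_force: 0.0
```

```bash
python3 go.py .521 -.355 .21 -30
```

```text
14.27 [ 0.5072 -0.2571  0.2502] [ 1.3 -0.  -0.2] 0.0802 0.0 J1,6 [-38.1  -8.2]
shift [-0.0779  0.0608  0.0401] turn [-0.   -0.01  0.07]
```

In the tool's units: -0.078 m / 0.8 = -0.0975, 0.01 m / 0.8 = 0.0125.

Request:
{"fn": "play_rows", "kwargs": {
  "motion": [
    [[-0.0375,0.03,0,0,0,0],[-0.075,0.0588,0,0,0,0],[-0.0975,0.0763,0.0125,0,0,0],[-0.0975,0.0763,0.0375,0,0,0],[-0.0975,0.0763,0.05,0,0,0],[-0.0975,0.0763,0.05,0,0,0],[-0.0975,0.0763,0.05,0,0,0]]
  ]
}}

```text
time_s: 14.85
position: [0.521, -0.3516, 0.2094]
tcp_rot: [[0.495, 0.869, -0.002], [0.869, -0.495, 0.002], [0.001, -0.003, -1.0]]
force: [0.1, -0.8, -0.2]
opening: 0.922
grasp_force: 0.0
```

```bash
python3 fit.py cap; python3 go.py .521 -.355 .147 -30; python3 - <<'E'
from h import *
d=imaging.capture('scene');cv2.imwrite('pics/s3.png',cv2.resize(d['frame'][100:320,300:560,::-1],None,fx=2.6,fy=2.6,interpolation=cv2.INTER_CUBIC))
E
```

```text
cap top 185 [ 0.5336 -0.3341] 0.7777
15.05 [ 0.5222 -0.3524  0.2115] [-0.9 -0.5 -0.2] 0.0798 0.0 J1,6 [-44.2 -14.5]
shift [-0.0029  0.0001  0.0645] turn [0.11 0.03 0.36]
```

View pics/s3.png

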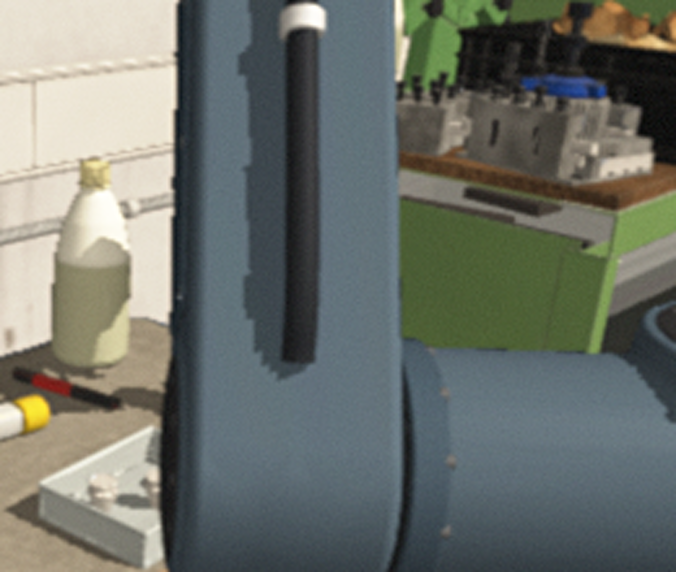

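The arm hides the jug in this view. The earlier fits agreed, so I'll descend slowly while watching the force.

In the tool's units: 0.064 m / 0.8 = 0.08, 0.03 m / 0.8 = 0.0375.

Request:
{"fn": "play_rows", "kwargs": {
  "motion": [
    [[-0.0038,0,0.0188,0,0,0],[-0.0038,0,0.0375,0,0,0],[-0.0038,0,0.0525,0,0,0],[-0.0038,0,0.065,0,0,0],[-0.0038,0,0.075,0,0,0],[-0.0038,0,0.08,0,0,0],[-0.0038,0,0.08,0,0,0]]
  ]
}}

```text
time_s: 15.68
position: [0.5198, -0.355, 0.1452]
tcp_rot: [[0.496, 0.869, -0.001], [0.869, -0.496, 0.001], [0.0, -0.002, -1.0]]
force: [0.2, -0.2, 0.3]
opening: 0.92
grasp_force: 0.0
```

```bash
python3 go.py .521 -.355 .147 -30
```

```text
15.68 [ 0.5198 -0.355   0.1452] [ 0.2 -0.2  0.3] 0.0801 0.0 J1,6 [-44.5 -14.8]
shift [ 0.0006  0.001  -0.0018] turn [-0.1  -0.03  0.3 ]
```

Close in.

Request:
{"fn": "play_rows", "kwargs": {
  "motion": [
    [[0,0,0,0,0,0],[0,0,0,0,0,0],[0,0,0,0,0,0],[0,0,0,0,0,0],[0,0,0,0,0,0],[0,0,0,0,0,0],[0,0,0,0,0,0],[0,0,0,0,0,0]]
  ],
  "fingers": 0.04
}}

```text
time_s: 16.35
position: [0.521, -0.3561, 0.1468]
tcp_rot: [[0.496, 0.868, 0.002], [0.868, -0.496, -0.002], [-0.0, 0.003, -1.0]]
force: [1.7, -0.9, 2.0]
opening: 0.624
grasp_force: 30.0
```

```bash
python3 go.py .521 -.355 .14 -30; python3 -c "
from rig import bot;s=bot.read_state();print(s['force'],s['moment'])"
```

```text
16.35 [ 0.521  -0.3561  0.1468] [ 1.7 -0.9  2. ] 0.0543 30.0 J1,6 [-44.5 -14.8]
shift [ 0.0009 -0.0006  0.0068] turn [0.15 0.02 0.28]
[ 1.73955865 -0.91195432  1.96555729] [-0.29263152 -0.34403    -0.06739588]
```

In the tool's units: 0.0055 m / 0.8 = 0.0069, 0.003 m / 0.8 = 0.0038.

Request:
{"fn": "play_rows", "kwargs": {
  "motion": [
    [[0,0,0.0013,0,0,0],[0,0,0.0025,0,0,0],[0,0,0.0038,0,0,0],[0,0,0.005,0,0,0],[0,0,0.0063,0,0,0],[0,0,0.0069,0,0,0],[0,0,0.0069,0,0,0],[0,0,0.0069,0,0,0]]
  ]
}}

```text
time_s: 17.02
position: [0.521, -0.3561, 0.1426]
tcp_rot: [[0.496, 0.869, 0.002], [0.869, -0.496, -0.002], [-0.001, 0.003, -1.0]]
force: [1.9, 0.2, 8.3]
opening: 0.62
grasp_force: 30.0
```

In the tool's units: 0.0015 m / 0.8 = 0.0019, 0.001 m / 0.8 = 0.0013.

Request:
{"fn": "play_rows", "kwargs": {
  "motion": [
    [[0,0,0.0006,0,0,0],[0,0,0.0013,0,0,0],[0,0,0.0019,0,0,0],[0,0,0.0019,0,0,0],[0,0,0.0019,0,0,0]]
  ]
}}

```text
time_s: 17.43
position: [0.5211, -0.3561, 0.1415]
tcp_rot: [[0.496, 0.869, 0.003], [0.869, -0.496, -0.002], [-0.001, 0.003, -1.0]]
force: [1.0, 0.2, 10.7]
opening: 0.622
grasp_force: 30.0
```

```bash
for i in 1 2 3; do python3 -c "
from rig import bot,imaging;imaging.capture('top');s=bot.read_state();print(s['position'],s['force'],s['moment'])";done
```

```text
[ 0.52108081 -0.35613102  0.14148099] [ 0.84484632  1.16546173 10.12609719] [-0.03840833 -0.07143795 -0.03888157]
[ 0.52108557 -0.35615707  0.14148734] [ 1.05775534  0.92386846 11.53176026] [-0.02605244 -0.14198009  0.05453222]
[ 0.52107665 -0.35614271  0.14145893] [ 0.91520847  1.10152966 10.903605  ] [ 0.05960063 -0.09392774 -0.03060143]
```

In the tool's units: 0.0005 m / 0.8 = 0.0006, 0.0003 m / 0.8 = 0.0004, -37 degrees / 90 = -0.4111.

Request:
{"fn": "play_rows", "kwargs": {
  "motion": [
    [[0,0,0.0004,0,0,-0.0444],[0,0,0.0006,0,0,-0.0889],[0,0,0.0006,0,0,-0.1333],[0,0,0.0006,0,0,-0.1889],[0,0,0.0006,0,0,-0.2444],[0,0,0.0006,0,0,-0.3],[0,0,0.0006,0,0,-0.3556],[0,0,0.0006,0,0,-0.4111]]
  ]
}}

```text
time_s: 18.25
position: [0.5216, -0.3568, 0.1413]
tcp_rot: [[-0.131, 0.991, 0.004], [0.991, 0.131, -0.004], [-0.004, 0.004, -1.0]]
force: [2.4, 0.4, 10.8]
opening: 0.621
grasp_force: 30.0
```

```bash
python3 go.py .521 -.356 .141 30; python3 -c "
from rig import bot;s=bot.read_state();print(s['force'],s['moment'])"
```

```text
18.25 [ 0.5216 -0.3568  0.1413] [ 2.4  0.4 10.8] 0.054 30.0 J1,6 [-44.5 -52. ]
shift [ 0.0008 -0.0005  0.0003] turn [  0.15   0.28 -22.49]
[ 2.37033697  0.39481587 10.75748666] [-0.11600787 -0.26343276 -0.10757305]
```

In the tool's units: -28 degrees / 90 = -0.3111.

Request:
{"fn": "play_rows", "kwargs": {
  "motion": [
    [[0,0,0,0,0,-0.0556],[0,0,0,0,0,-0.1111],[0,0,0,0,0,-0.1667],[0,0,0,0,0,-0.2222],[0,0,0,0,0,-0.2778],[0,0,0,0,0,-0.3111],[0,0,0,0,0,-0.3111],[0,0,0,0,0,-0.3111]]
  ]
}}

```text
time_s: 18.92
position: [0.5222, -0.3571, 0.1415]
tcp_rot: [[-0.578, 0.816, 0.005], [0.816, 0.578, -0.005], [-0.007, 0.002, -1.0]]
force: [3.4, -0.7, 11.3]
opening: 0.625
grasp_force: 30.0
```

```bash
python3 go.py .521 -.356 .141 30; python3 -c "
from rig import bot;s=bot.read_state();print(s['force'],s['moment'])"
```

```text
18.92 [ 0.5222 -0.3571  0.1415] [ 3.4 -0.7 11.3] 0.0544 30.0 J1,6 [-44.5 -79.8]
shift [ 0.0016 -0.0004  0.0005] turn [0.12 0.39 5.3 ]
[ 3.43100531 -0.718694   11.27823417] [-0.04962063 -0.41802841  0.07282776]
```

In the tool's units: -0.013 m / 0.8 = -0.0163, -0.007 m / 0.8 = -0.0088.

Request:
{"fn": "play_rows", "kwargs": {
  "motion": [
    [[0,0,-0.0025,0,0,0],[0,0,-0.005,0,0,0],[0,0,-0.0088,0,0,0],[0,0,-0.0125,0,0,0],[0,0,-0.0163,0,0,0]]
  ]
}}

```text
time_s: 19.33
position: [0.5221, -0.3562, 0.1516]
tcp_rot: [[-0.577, 0.817, 0.005], [0.817, 0.577, -0.002], [-0.004, 0.003, -1.0]]
force: [8.3, -1.7, -4.7]
opening: 0.618
grasp_force: 30.0
```

Request:
{"fn": "play_rows", "kwargs": {
  "motion": [
    [[0,0,0,0,0,0],[0,0,0,0,0,0]]
  ]
}}

```text
time_s: 19.5
position: [0.5221, -0.3562, 0.1523]
tcp_rot: [[-0.577, 0.817, 0.005], [0.817, 0.577, -0.002], [-0.004, 0.003, -1.0]]
force: [6.0, 0.2, 1.2]
opening: 0.623
grasp_force: 30.0
```

In the tool's units: -0.06 m / 0.8 = -0.075, -0.05 m / 0.8 = -0.0625.

Request:
{"fn": "play_rows", "kwargs": {
  "motion": [
    [[-0.0008,0.001,-0.005,0,0,0],[-0.0008,0.001,-0.0113,0,0,0],[-0.0008,0.001,-0.0175,0,0,0],[-0.0008,0.001,-0.025,0,0,0],[-0.0008,0.001,-0.0375,0,0,0],[-0.0008,0.001,-0.05,0,0,0],[-0.0008,0.001,-0.0625,0,0,0],[-0.0008,0.001,-0.075,0,0,0]]
  ]
}}

```text
time_s: 20.17
position: [0.521, -0.3555, 0.2132]
tcp_rot: [[-0.578, 0.816, 0.0], [0.816, 0.578, -0.0], [-0.0, -0.0, -1.0]]
force: [0.9, -0.8, -1.0]
opening: 0.618
grasp_force: 30.0
```

In the tool's units: -0.006 m / 0.8 = -0.0075, -0.004 m / 0.8 = -0.005.

Request:
{"fn": "play_rows", "kwargs": {
  "motion": [
    [[0,0,-0.005,0,0,0],[0,0,-0.0075,0,0,0],[0,0,-0.0075,0,0,0],[0,0,-0.0075,0,0,0],[0,0,-0.0075,0,0,0],[0,0,-0.0075,0,0,0]]
  ]
}}

```text
time_s: 20.67
position: [0.5208, -0.3552, 0.217]
tcp_rot: [[-0.578, 0.816, -0.001], [0.816, 0.578, 0.001], [0.001, -0.0, -1.0]]
force: [0.2, 0.9, -0.4]
opening: 0.62
grasp_force: 30.0
```

```bash
python3 - <<'E'
from h import *
for c in('top','scene'):
    d=imaging.capture(c)
    for n in('cap','collet_a'):
        for r in finder.recognise(c,n): print(c,n,round(r['confidence'],2),np.round(r['at'],3))
    if c=='top': cv2.imwrite('pics/top4.png',d['frame'][:,:,::-1])
s=bot.read_state();print(s['time_s'],s['position'],s['force'],s['opening'],s['grasp_force'])
E
```

```text
top collet_a 0.41 [0.348 0.248 0.006]
scene collet_a 0.65 [0.632 0.148 0.021]
scene collet_a 0.52 [ 0.493 -0.077  0.03 ]
scene collet_a 0.45 [ 0.471 -0.12   0.026]
20.9667 [ 0.52109818 -0.35542693  0.21753195] [-0.02894082  0.21603105 -0.44940203] 0.6211599073140404 29.999878937160247
```

View pics/top4.png

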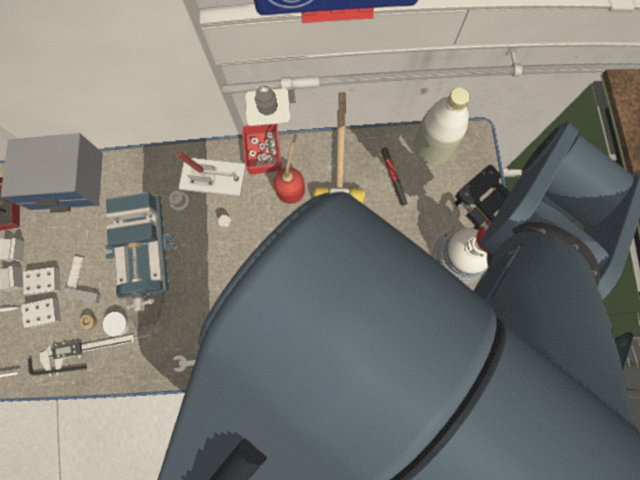

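The jug neck shows at (470,250), with the red cap lifted in the gripper at about (483,235). The opening is still 54 mm at 30 N, and the TCP is about 70 mm above where it gripped the cap. The arm is still, so I'm handing in.

```bash
python3 -c "
from rig import bot;print(bot.hand_in())"
```

```text
the job is handed in; nothing more can be done
None
```

I handed the job in at about 21 s, and the hand-in returned no verdict: the tray held three collets when last seen in full, the spare was untouched, and the cap was pressed, turned about 65° and held still about 70 mm above its seat over the open jug.

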